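# Clear the filing bench

### The job

Clear up after a filing job: lay every hand file flat in the file rack, one to a lane, sitting down in the notches with all the handles pointing towards the robot; pick up the catch pan by its grip, tip its offcuts out into the blue scrap bin, and set the empty pan down flat again on the middle of its cork mat. Every offcut must end in the bin; leave everything else on the bench where it lies.

Things in the scene. Friction and masses are not known exactly. Their poses are not given: they have to be found in the camera images.
- file1: hand file, 200 mm, 0.12 kg: black round handle, diameter 24 mm, x -95 to -12 mm; brass ferrule, diameter 16 mm, to x = 0; flat steel blade, x 0 to 105 mm, 20 mm wide (y), 5 mm thick (z). Origin on its axis at the blade's root, x along it to the tip. Both faces are alike. On the bench it slopes 4.7 deg down to its tip: axis 13 mm up at x = -25 mm, a good place to grip. May be absent
- file2: hand file just like file1; may be absent
- file3: hand file just like file1; may be absent
- file4: hand file just like file1; may be absent
- file1_tip (a point): middle of the end of file1's blade. Files lie in a row on the bench, blades to the left or right; centre of mass of a file about 14 mm from its origin towards the tip
- file2_tip (a point): middle of the end of file2's blade
- file3_tip (a point): middle of the end of file3's blade
- file4_tip (a point): middle of the end of file4's blade
- rack: file rack, fixed: base 226 (x) x 244 (y) x 6 mm, origin under its centre; two wooden rails across, 12 mm thick: at x = -75 mm (robot's side, for handles; notches 34 mm wide, floor z 18.6 mm) and x = +65 mm (blades; 30 mm wide, floor 16.7 mm); teeth 16 mm higher. 4 lanes along x at y = -82.5, -27.5, 27.5, 82.5 mm. A file in place: its x along the rack's x, origin at x 0, z 25 mm
- mat: cork mat, fixed, 170 (x) x 190 (y) x 3 mm, the pan's place; origin under its centre; the pan's mouth may point any way
- pan: grey sheet-metal catch pan, 0.26 kg, with 3 to 5 offcuts. Origin under the floor; floor 3 mm, x -70 to 75, y -85 to 85 mm; walls 28 mm high at the sides and back, none at the mouth (+x). Grip: upright plate on the back wall, x -75 to -65 mm, 64 mm wide, top 55 mm above the origin; pinch it along x from above. Offcuts slide when the floor slopes over 25 to 36 deg
- pan_lip (a point): middle of the front edge of the pan's floor, at the mouth
- bin: blue open scrap bin, fixed, 240 (x) x 200 (y) x 95 mm high, walls 5 mm; origin under its centre
- offcut1: aluminium bar offcut, 24 x 42 x 20 mm, 54 g, origin under its centre; may be absent
- offcut2: another offcut, just like offcut1; may be absent
- offcut3: another offcut, just like offcut1; may be absent
- offcut4: another offcut, just like offcut1; may be absent
- offcut5: another offcut, just like offcut1; may be absent
- hammer: hammer, loose on the bench; leave it where it is
- spanner: open spanner, loose on the bench; leave it where it is
- brush: hand brush, loose on the bench; leave it where it is
- drift: brass drift, a bar 110 mm long and 14 mm thick, loose on the bench; leave it where it is
- bracket1: flat triangular steel bracket, about 110 mm, 5 mm thick, loose on the bench; leave it where it is
- bracket2: another flat steel bracket, loose on the bench; leave it where it is
Not all that is in view belongs to the job. Leave any red look-alike of the file4 alone.

How it is judged:
By the outcome, as a careful person would: the job done as asked, in the order asked, and still so for the second after the job is handed in, with the robot touching nothing.
Of file1, file2, file3, file4 only 3 to 4 are there at a start; the rules pass over those that are not, and their reading is None.
Of offcut1, offcut2, offcut3, offcut4, offcut5 only 3 to 5 are there at a start; the rules pass over those that are not, and their reading is None.
At some moment in a run one of file1, file2, file3, file4 may be knocked a few centimetres aside while the robot is not near it.
It also fails if it takes over 210 s, if anything falls off the work surface, if the arm or the gripper's body presses on something with over 40 N, if the wrist force passes 120 N, or if a joint passes its speed limit or range.

### The arm

A 6-joint arm with a two-finger parallel gripper is mounted at the origin on the work surface. World frame = base frame: x ahead of the robot, y to its left, z up, the work surface at z = 0. Lengths are in m, angles in rad, forces in N, time in s.
With the tool pointing down it reaches from about 0.3 to 1 m from the base axis. Payload 5.1 kg.
Tool frame: the origin (TCP) lies between the finger pads; the fingertips stand 22 mm ahead of it and the grasp point (between the pads) lies 3 mm ahead of it; z points along the fingers, y is the line along which they close (so a half turn about z gives the same grasp; the last joint's range is limited). The gripper opens to 95 mm and grips with 3 to 60 N. Pads are 20 mm wide; open, the fingers measure 119 mm over their backs; the gripper's body (75 mm by 180 mm) begins 59 mm behind the grasp point.
Start: joints at [-1.316, 0.124, 1.65, -0, 1.367, -0.083], TCP at [0.215, -0.613, 0.237] pointing down, gripper open.
Joint ranges: [-2.61, 2.61], [-1.02, 2.33], [0.03, 2.71], [-1.35, 4.49], [0.32, 2.68], [-2.91, 2.91]. Speed limits (rad/s): [2.57, 2.57, 3.14, 3.14, 3.14, 3.14].

### API

Orientations are given as a rotation vector (axis times angle).
In Python, from workcell import manip, eyes, job_done, spotter gives the robot as it stands. Calls block until the motion is done:
- manip.reach(position, orientation): joint-space move of the TCP to a pose.
- manip.move_l(position, v=0.15, ori=None, until_force=None): straight line of the TCP; ori=None keeps the orientation; v is the mean speed in m/s. With until_force (N) it stops when the force on the tool has changed by that much, and returns True; else False.
- manip.move_j(angles): joint-space move.
- manip.grip(opening, grasp_force=None): opening from 0.0 (shut) to 1.0 (fully open); grasp_force is the grip in N (None keeps the last); returns when the fingers have stopped.
- manip.pause(seconds).
- manip.inverse_kinematics(position, orientation): joint angles nearest the present ones, or None.
- manip.get_obs(): the state.
- eyes.snapshot(name): name is "side" or "top"; returns a dict with "pixels" (480x640x3 uint8, red, green, blue), "fovy" (degrees; the focal length in pixels is half the picture's height over the tangent of half this angle, whatever the lens; pixels are square), "cx", "cy" (the principal point, pixels), "camera_from_world" (4x4, takes a point from world to camera coordinates). Camera axes: x right, y down, z forward; pixel columns grow to the right and rows downward; lengths in m; the calibration is good to about 2 mm. A picture is of the moment at which its call begins. There is no depth.
A pose or a line that the arm cannot do raises manip.PlanningError and nothing moves.
- job_done(): hands the job in; it is judged then, once.
Trained networks look in a picture, given as the dict that the camera call returned (one of the last four; its "shot" number tells which), for a name from the list of things; names that differ only in an ending like _2 or _b are one class to them, and where a whole thing is asked for, a point or a joint stands for the part that bears it (a point fixed in the world has none). Each returns a list of dicts, best first, with "score" (0 to 1); they miss things now and then, are a little off and sometimes report something else, mostly with a low value. They report only what shows in the picture. A call takes as long as a camera call. They do not tell look-alikes from the thing itself.
- spotter.regions_of(query, picture): "mask" (480x640 bool, what is visible of it) and "position" ([column, row] in pixels, amid what is visible of it).
- spotter.spot_point(query, picture): "position" ([column, row] in pixels: a listed point, or the origin of a listed thing).
The state is a dict: "t": time; "q": joint angles; "qd": joint speeds; "joint_torque": joint torques, N m; "position": TCP position; "eef_rot": TCP orientation; "force": force on the tool from outside, world axes, zero at the start; "wrist_torque": the same for the moment, N m; "width": opening from 0.0 (shut) to 1.0 (fully open); "gripper_force": force on a finger pad.
Only numpy, scipy, OpenCV 4.12 (cv2) and the standard library are available. Lean on these libraries where they do the work, as an engineer would, in place of code of your own. Each camera call takes 0.05 s, during which the arm holds its last target. There are 200 camera calls.

## Working session

There is one attempt and no reset: what is moved stays moved. The work goes in short steps, each a Python script; the robot and the scene stay as the last script left them, time stands still between calls to the robot, and variables do not carry over. Pictures are saved under pics/ and viewed, at most 14 in all, crops included, and the job is handed in when it is done.

```bash
ls; mkdir -p pics
cat > h.py <<'E'
import numpy as np, cv2
from workcell import manip, eyes, job_done, spotter
def ray(p,uv):
    T=np.array(p["camera_from_world"]);f=240/np.tan(np.radians(p["fovy"])/2)
    d=np.array([(uv[0]-p["cx"])/f,(uv[1]-p["cy"])/f,1.])
    R=T[:3,:3];return -R.T@T[:3,3],R.T@d
def at_z(p,uv,z):
    o,d=ray(p,uv);return o+d*(z-o[2])/d[2]
def proj(p,X):
    T=np.array(p["camera_from_world"]);f=240/np.tan(np.radians(p["fovy"])/2)
    c=T[:3,:3]@np.array(X)+T[:3,3];return np.array([c[0]/c[2]*f+p["cx"],c[1]/c[2]*f+p["cy"]])
def save(p,n): cv2.imwrite("pics/"+n+".png",p["pixels"][:,:,::-1])
E
python3 - <<'E'
from h import *
for c in("top","side"):
    p=eyes.snapshot(c);save(p,c+"0")
    print(c,p["fovy"],p["cx"],p["cy"],np.round(ray(p,(320,240)),2).tolist())
    Z={"file1":.013,"file1_tip":.005,"rack":0,"mat":.003,"pan":.003,"pan_lip":.006,"bin":0,"offcut1":.006}
    for q,z in Z.items():
        for r in spotter.spot_point(q,p):
            print(q,round(r["score"],2),np.round(r["position"]),np.round(at_z(p,r["position"],z),3))
E
```

```text
pics
top 53.595885846158055 311.8316830784046 243.3331350923608 [[0.39, -0.04, 1.01], [0.13, -0.01, -0.99]]
file1 0.95 [276. 163.] [0.688 0.039 0.013]
file1 0.95 [279. 241.] [0.519 0.034 0.013]
file1 0.88 [268. 201.] [0.606 0.057 0.013]
file1 0.7 [153. 410.] [0.178 0.295 0.013]
file1 0.69 [262. 281.] [0.434 0.071 0.013]
file1_tip 0.81 [228. 164.] [0.692 0.144 0.005]
rack 0.59 [134. 240.] [0.529 0.347 0.   ]
pan 0.78 [395. 241.] [ 0.513 -0.213  0.003]
pan_lip 0.81 [431. 243.] [ 0.508 -0.289  0.006]
bin 0.56 [515. 249.] [ 0.49  -0.467  0.   ]
offcut1 0.63 [415. 266.] [ 0.459 -0.253  0.006]
offcut1 0.63 [420. 216.] [ 0.565 -0.267  0.006]
offcut1 0.61 [396. 226.] [ 0.545 -0.215  0.006]
offcut1 0.59 [395. 252.] [ 0.489 -0.212  0.006]
offcut1 0.57 [417. 238.] [ 0.518 -0.26   0.006]
side 51.0455927847317 320.88549147189957 241.6466375239399 [[-0.07, 0.64, 0.89], [0.46, -0.57, -0.68]]
file1 0.88 [257. 258.] [0.613 0.049 0.013]
file1 0.83 [309. 297.] [0.429 0.068 0.013]
file1 0.78 [337. 436.] [0.176 0.293 0.013]
file1 0.7 [239. 243.] [0.687 0.039 0.013]
file1 0.61 [289. 273.] [0.515 0.04  0.013]
file1 0.6 [352. 224.] [ 0.501 -0.2    0.013]
file1 0.57 [304. 177.] [ 0.742 -0.288  0.013]
file1_tip 0.74 [209. 267.] [0.691 0.142 0.005]
file1_tip 0.61 [305. 174.] [ 0.754 -0.307  0.005]
rack 0.92 [184. 357.] [0.537 0.352 0.   ]
rack 0.2 [339. 281.] [ 0.413 -0.024  0.   ]
pan 0.62 [350. 223.] [ 0.516 -0.211  0.003]
pan_lip 0.82 [366. 208.] [ 0.516 -0.289  0.006]
bin 0.98 [408. 183.] [ 0.488 -0.469 -0.   ]
bin 0.51 [290. 272.] [0.524 0.026 0.   ]
offcut1 0.7 [376. 221.] [ 0.463 -0.259  0.006]
offcut1 0.62 [356. 224.] [ 0.499 -0.213  0.006]
offcut1 0.56 [342. 218.] [ 0.544 -0.213  0.006]
offcut1 0.45 [361. 213.] [ 0.515 -0.26   0.006]
```

View pics/top0.png

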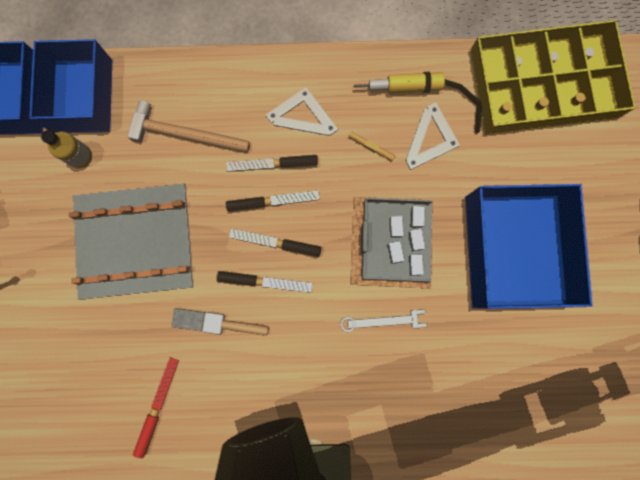

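View pics/side0.png

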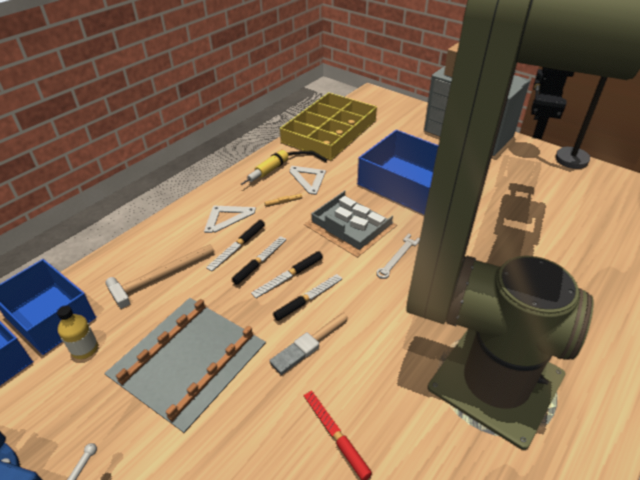

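Four files are present: blade tips left at rows 163 and 241, right at rows 201 and 281. The red look-alike is at (155,408). The rack is at (132,240), and the pan, at (397,241) with its mouth to the right, holds 5 offcuts. Next I'll measure the poses precisely.

```bash
cat >> h.py <<'E'
from scipy.optimize import least_squares, minimize
from scipy.spatial.transform import Rotation as Ro
def fit_poly(p,mask,local,x0):
    """pose (x,y,yaw) of a set of convex local hulls so that projected silhouette matches mask (IoU)"""
    def ren(v):
        im=np.zeros((480,640),np.uint8)
        c,s=np.cos(v[2]),np.sin(v[2])
        for L in local:
            W=np.c_[v[0]+c*L[:,0]-s*L[:,1],v[1]+s*L[:,0]+c*L[:,1],L[:,2]]
            q=np.array([proj(p,w) for w in W])
            h=cv2.convexHull((q*16).astype(np.int32).reshape(-1,1,2))
            cv2.fillConvexPoly(im,h,255,cv2.LINE_AA,4)
        return im/255.
    m=mask.astype(float)
    f=lambda v:np.abs(ren(v)-m).sum()/m.sum()
    S=np.array([x0]+[np.array(x0)+d for d in ([.012,0,0],[0,.012,0],[0,0,.08])])
    r=minimize(f,x0,method="Nelder-Mead",options=dict(initial_simplex=S,xatol=2e-4,fatol=1e-4))
    return r.x,r.fun
def box(x0,x1,y0,y1,z0,z1): return np.array([[x,y,z] for x in(x0,x1) for y in(y0,y1) for z in(z0,z1)])
def cyl(x0,x1,r,z):
    a=np.linspace(0,2*np.pi,12,endpoint=False)
    return np.array([[x,r*np.cos(t),z(x)+r*np.sin(t)] for x in(x0,x1) for t in a])
def file_local(dz=0):
    z=lambda x:.013-(x+.025)*.0822+dz
    b=np.array([[x,y,z(x)+d] for x in(0,.105) for y in(-.01,.01) for d in(-.0025,.0025)])
    return [cyl(-.095,-.012,.012,z),cyl(-.012,0,.008,z),b]
RACK=[box(-.113,.113,-.122,.122,0,.006)]+[box(x-.006,x+.006,-.12,.12,0,h) for x,h in((-.075,.0186),(.065,.0167))]
PAN=[box(-.07,.075,-.085,.085,.003,.006),box(-.072,-.07,-.085,.085,.003,.031),box(-.07,.075,-.085,-.083,.003,.031),box(-.07,.075,.083,.085,.003,.031),box(-.075,-.065,-.032,.032,.003,.058)]
def files(p,dz=0):
    """all non-red files: list of (x,y,yaw,err)"""
    out=[]
    for r in spotter.regions_of("file1",p):
        m=r["mask"]
        if m.sum()<150 or r["score"]<.3: continue
        px=p["pixels"].astype(float)
        if (px[m][:,0]-px[m][:,1]).mean()>60: continue
        ys,xs=np.nonzero(m); k=np.argsort(xs)
        W=np.array([at_z(p,(a,b),.01+dz)[:2] for a,b in zip(xs,ys)])
        c=W.mean(0); u=np.linalg.svd(W-c,full_matrices=False)[2][0]
        lum=px[m].sum(1); t=(W-c)@u
        if np.corrcoef(lum,t)[0,1]<0:u=-u;t=-t
        o=c+u*((t.min()+t.max())/2-.005)
        v,e=fit_poly(p,m,file_local(dz),[o[0],o[1],np.arctan2(u[1],u[0])])
        out.append((*v,e,r["score"],t.max()-t.min()))
    return np.array(out)
E
python3 - <<'E'
from h import *
np.set_printoptions(precision=4,suppress=True)
for c in("top","side"):
    p=eyes.snapshot(c)
    print(c);print(files(p))
    for q,L,x0 in(("rack",RACK,[.53,.35,0]),("pan",PAN,[.513,-.213,-1.57])):
        for r in spotter.regions_of(q,p)[:1]:
            print(q,r["score"],*fit_poly(p,r["mask"],L,x0))
    g=p["pixels"].copy()
    for r in spotter.regions_of("mat",p): print("mat",r["score"],r["mask"].sum(),at_z(p,r["position"],.003))
E
```

```text
top
[[ 0.6064  0.0527 -1.4609  0.1421  0.79    0.2016]
 [ 0.4334  0.0704 -1.7144  0.1649  0.76    0.2025]
 [ 0.6894  0.0445  1.6     0.2349  0.68    0.1958]
 [ 0.515   0.0403  1.3232  0.1643  0.61    0.1986]]
rack 0.6 [0.5287 0.3522 0.0775] 0.03984365312024127
pan 0.97 [ 0.5157 -0.2146 -1.6328] 0.41818309050957997
mat 0.91 1314 [ 0.4714 -0.1319  0.003 ]
side
[[ 0.4347  0.0674 -1.7039  0.1474  0.97    0.1938]
 [ 0.5178  0.0361  1.3377  0.2521  0.86    0.2093]
 [ 0.6913  0.0394  1.5982  0.1768  0.61    0.2195]
 [ 0.6082  0.049  -1.4414  0.1915  0.56    0.1943]]
rack 0.65 [0.531  0.3474 0.0878] 0.041451091749331405
pan 0.9 [ 0.5171 -0.2163 -1.6024] 0.766501453618678
mat 0.69 1636 [ 0.5341 -0.19    0.003 ]
mat 0.66 693 [ 0.485  -0.1452  0.003 ]
mat 0.33 518 [ 0.7478 -0.3373  0.003 ]
```

Run:
```python
from h import *
v=[.530,.350,.083]; out=[]
for c,x,y,w,h in(("top",60,175,140,130),("side",100,290,170,140)):
    p=eyes.snapshot(c); s=4 if c=="top" else 3.3
    g=cv2.resize(np.ascontiguousarray(p["pixels"][y:y+h,x:x+w,::-1]),None,fx=s,fy=s,interpolation=cv2.INTER_CUBIC)
    R=Ro.from_euler("z",v[2]).as_matrix()
    def P(X): 
        q=proj(p,R@np.array(X)+[v[0],v[1],0]);return tuple(np.round((q-[x,y]+.5)*s).astype(int).tolist())
    for xr,zf in((-.075,.0186),(.065,.0167)):
        for i in range(4):
            yl=-.0825+.055*i; hw=.017 if xr<0 else .015
            for q in(yl-hw,yl+hw): cv2.line(g,P((xr,q,zf)),P((xr,q,zf+.016)),(0,255,0),1)
    B=[P((a*.113,b*.122,.006)) for a,b in((-1,-1),(1,-1),(1,1),(-1,1))]
    cv2.polylines(g,[np.array(B)],True,(255,0,255),1)
    cv2.imwrite(f"pics/rk_{c}.png",g)
```

```text
(no output)
```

View pics/rk_top.png

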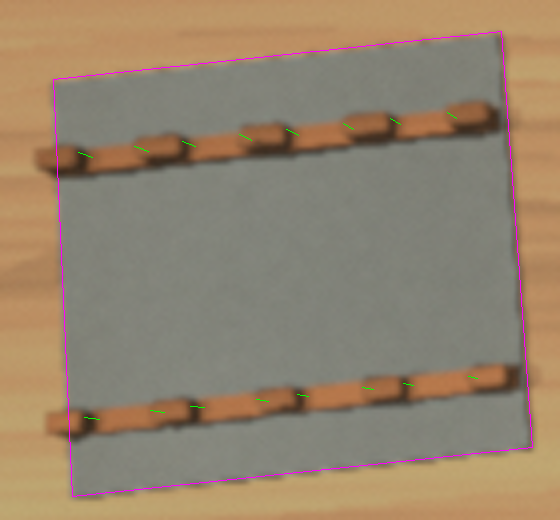

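View pics/rk_side.png

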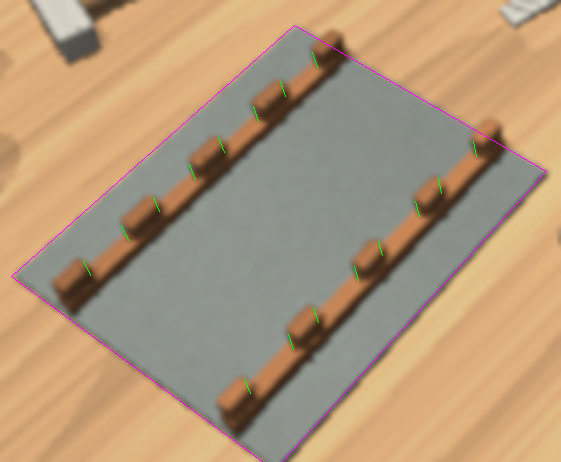

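The overlay matches in both views to about a pixel: teeth, notch edges and base outline all agree. Rack pose is (0.530, 0.350, 0.083 rad). Now the first file.

```bash
cat >> h.py <<'E'
np.set_printoptions(precision=4,suppress=True)
RK=np.array([.530,.350,.083])
def down(psi): return (Ro.from_euler("z",psi)*Ro.from_euler("x",np.pi)).as_rotvec()
def see_files():
    """bench files seen, averaged over the cameras"""
    A=[files(eyes.snapshot(c)) for c in("top","side")]
    A=[a[(a[:,3]<.45)] for a in A if len(a)]
    out=[]
    for a in A[0]:
        d=[b for b in A[1] if np.hypot(*(b[:2]-a[:2]))<.02 and abs(np.angle(np.exp(1j*(b[2]-a[2]))))<.2] if len(A)>1 else []
        v=a[:3] if not d else np.r_[(a[:2]+d[0][:2])/2,a[2]+np.angle(np.exp(1j*(d[0][2]-a[2])))/2]
        out.append((*v,len(d)))
    return np.array(out)
def lane_pt(lane,x):
    y=(-.0825,-.0275,.0275,.0825)[lane];c,s=np.cos(RK[2]),np.sin(RK[2])
    return RK[0]+c*x-s*y,RK[1]+s*x+c*y
def stow(f,lane,log=True):
    gx,gy=f[0]-.025*np.cos(f[2]),f[1]-.025*np.sin(f[2])
    px,py=lane_pt(lane,-.025)
    best=None
    for k in(-2,-1,0,1,2):
        a=manip.inverse_kinematics([gx,gy,.025],down(f[2]+k*np.pi)); b=manip.inverse_kinematics([px,py,.04],down(RK[2]+k*np.pi))
        if a is None or b is None: continue
        m=max(abs(a[5]),abs(b[5]))
        if best is None or m<best[0]-.01: best=(m,k)
    k=best[1];oa,ob=down(f[2]+k*np.pi),down(RK[2]+k*np.pi)
    manip.grip(.55)
    manip.reach([gx,gy,.15],oa)
    manip.move_l([gx,gy,.026],v=.15)
    manip.grip(0,55)
    o=manip.get_obs();print("grip",o["width"]*95,o["gripper_force"])
    manip.move_l([gx,gy,.15],v=.12)
    manip.reach([px,py,.15],ob)
    manip.move_l([px,py,.06],v=.12)
    hit=manip.move_l([px,py,.036],v=.03,until_force=4)
    o=manip.get_obs();print("place z",o["position"],hit,o["width"]*95,"t",o["t"])
E
python3 - <<'E'
from h import *
F=see_files();print(F)
f=F[np.argmin(F[:,0])]
stow(f,3)
p=eyes.snapshot("side");save(p,"place1")
E
```

```text
[[ 0.6909  0.0408  1.6102  1.    ]
 [ 0.6075  0.0514 -1.4453  1.    ]
 [ 0.4344  0.0693 -1.712   1.    ]
 [ 0.5161  0.0377  1.3269  1.    ]]
grip 23.051476784219172 54.99992251396179
place z [0.4981 0.43   0.0404] True 22.539386922245416 t 10.8083
```

View pics/place1.png

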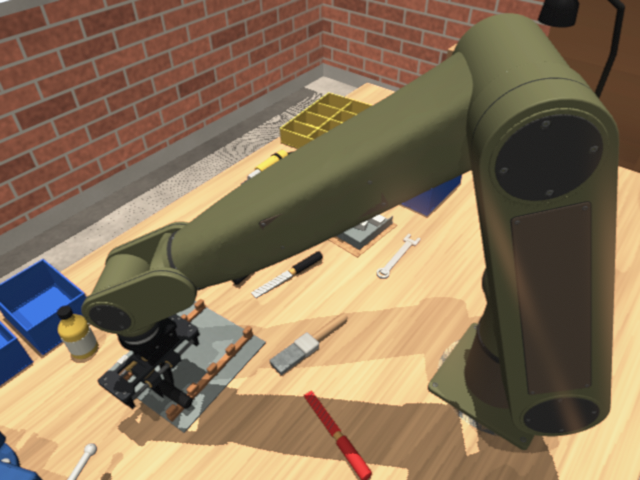

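The side view shows the gripper over the leftmost lane with the handle in the robot-side rail (about (185,403)). It made contact at the expected height, so I'll release and check.

```bash
cat >> h.py <<'E'
def release():
    manip.grip(.42)
    o=manip.get_obs();P=o["position"]
    manip.move_l([P[0],P[1],.16],v=.15)
    manip.reach([.40,.10,.35],down(0))
E
python3 - <<'E'
from h import *
release()
t=eyes.snapshot("top");s=eyes.snapshot("side")
a=t["pixels"][170:310,50:350];b=s["pixels"][220:440,80:350]
g=np.zeros((600,800,3),np.uint8)
a=cv2.resize(a,(640,298));b=cv2.resize(b,(368,300));g[:298,:640]=a;g[300:,:368]=b
cv2.imwrite("pics/after1.png",g[:,:,::-1])
print(files(t));print(files(s)); print(manip.get_obs()["t"])
E
```

```text
[[ 0.6063  0.0544 -1.4467  0.2618  0.97    0.199 ]
 [ 0.6901  0.0438  1.5967  0.2216  0.86    0.1984]
 [ 0.5153  0.0408  1.3298  0.1125  0.83    0.2017]
 [ 0.5717  0.4426  0.1166  1.0576  0.71    0.1165]
 [ 0.5168 -0.1303 -0.0615  0.4867  0.48    0.2418]]
[[0.691  0.0389 1.6085 0.2337 0.76   0.2164]
 [0.5336 0.4282 0.0865 0.1198 0.7    0.1962]
 [0.5163 0.0355 1.3403 0.2431 0.56   0.2135]]
14.875
```

View pics/after1.png

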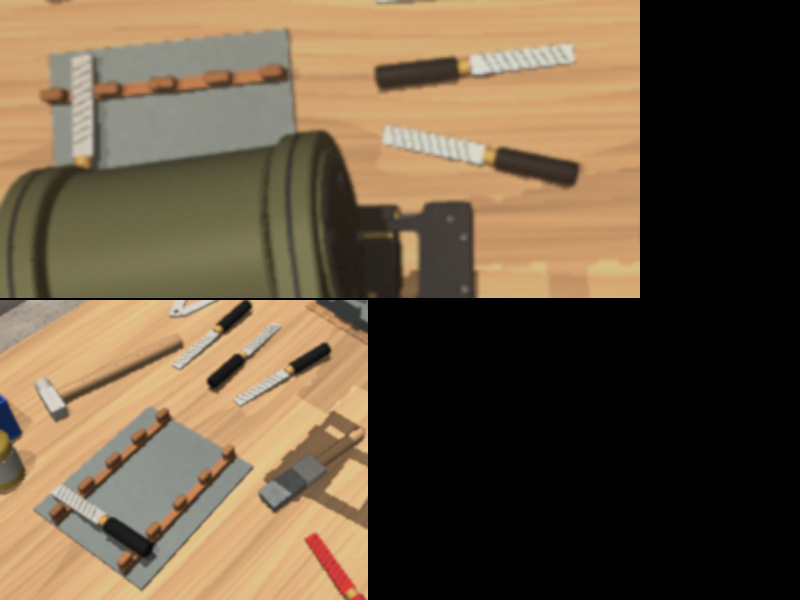

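The first file sits down in the leftmost lane with its handle towards the robot (top crop (82,120), side crop (100,520)). Next come the other three, looking again before each one.

```bash
sed -i 's/manip.reach(\[.40,.10,.35\],down(0))/manip.reach([.25,-.5,.25],down(-1.2))/' h.py
python3 - <<'E'
from h import *
manip.reach([.25,-.5,.25],down(-1.2))
for lane in(2,1,0):
    F=see_files();F=F[(F[:,1]<.22)&(F[:,0]>.3)&(F[:,1]>-.12)];print(F)
    if len(F)!=lane+1: print("count");break
    stow(F[np.argmin(F[:,0])],lane)
    o=manip.get_obs()
    if not(.037<o["position"][2]<.044 and o["width"]*95>18): print("odd",o["position"],o["width"]);break
    release()
t=eyes.snapshot("top");s=eyes.snapshot("side")
a=t["pixels"][170:310,50:350];b=s["pixels"][220:440,80:350]
g=np.zeros((600,800,3),np.uint8)
a=cv2.resize(a,(640,298));b=cv2.resize(b,(368,300));g[:298,:640]=a;g[300:,:368]=b
cv2.imwrite("pics/after4.png",g[:,:,::-1])
print(manip.get_obs()["t"])
E
```

```text
[[ 0.6902  0.0409  1.5935  1.    ]
 [ 0.6076  0.0505 -1.4416  1.    ]
 [ 0.5159  0.0378  1.3307  1.    ]]
grip 22.773688765545852 54.99799847602844
place z [0.5026 0.3752 0.0403] True 23.000829355046033 t 25.85
[[ 0.6074  0.0497 -1.4373  1.    ]
 [ 0.6907  0.0409  1.5999  1.    ]]
grip 23.089094933044038 54.96480345726013
place z [0.5072 0.3205 0.0405] True 23.203949320832134 t 39.0
[[0.6904 0.0423 1.6022 1.    ]]
grip 22.835202708737597 54.998218417167664
place z [0.5117 0.2657 0.0404] True 22.99198612005664 t 52.6667
57.1333
```

View pics/after4.png

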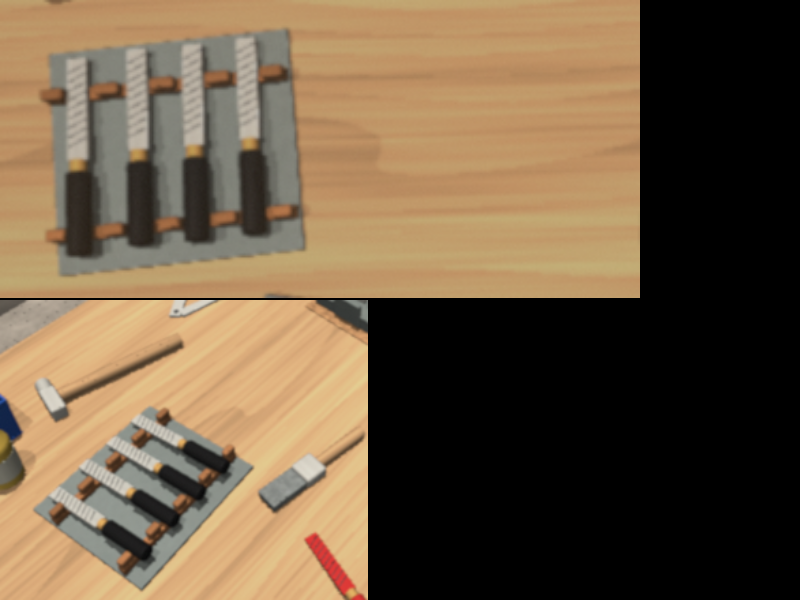

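All four files are seated, one to a lane, handles towards the robot. The leftmost one sits slightly nearer the robot. I'll quantify that, measure the pan, and plan the pour with IK.

Run:
```python
from h import *
g=np.zeros((600,800,3),np.uint8)
for c in("top","side"):
    p=eyes.snapshot(c);print(c)
    F=files(p,.0118)
    for f in F:
        d=f[:2]-RK[:2];cs,sn=np.cos(RK[2]),np.sin(RK[2])
        print("rack-local",cs*d[0]+sn*d[1],-sn*d[0]+cs*d[1],f[2]-RK[2],f[3])
    r=spotter.regions_of("pan",p)[0];m=r["mask"].astype(np.uint8)
    for o in spotter.regions_of("offcut1",p):
        if o["score"]>.3: m|=o["mask"].astype(np.uint8)
    m=cv2.morphologyEx(m,cv2.MORPH_CLOSE,np.ones((9,9)))
    v,e=fit_poly(p,m,PAN,[.513,-.213,-1.6]);print("pan",v,e)
    for q,z in(("pan",.003),("pan_lip",.006)):
        print(q,[at_z(p,a["position"],z) for a in spotter.spot_point(q,p)[:1]])
    x,y,w,h=(340,180,110,120) if c=="top" else (295,180,110,80)
    k=3.6
    im=cv2.resize(p["pixels"][y:y+h,x:x+w],None,fx=k,fy=k,interpolation=cv2.INTER_CUBIC)
    R=Ro.from_euler("z",v[2]).as_matrix()
    for B in PAN:
        if B is PAN[1]: continue
        q=np.array([(proj(p,R@b+[v[0],v[1],0])-[x,y]+.5)*k for b in B]).astype(np.int32)
        cv2.polylines(im,[cv2.convexHull(q)],True,(255,0,255),1)
    o=0 if c=="top" else 400
    g[:im.shape[0],o:o+im.shape[1]]=im[:,:400]
cv2.imwrite("pics/pan.png",g[:440,:,::-1])
print(manip.get_obs()["t"])
# pour IK
bx,by=.489,-.467
for tilt in(0,.5,.95):
  for hd in(-1.6,-1.2,-.9,-.6):
    for k in(0,1,-1):
        lip=np.array([bx,by,.14])-.03*np.array([np.cos(hd),np.sin(hd),0])
        Rp=Ro.from_euler("z",hd)*Ro.from_euler("y",tilt)
        tcp=lip+Rp.apply([-.145,0,.043-.003])
        Rt=Rp*Ro.from_euler("z",np.pi/2+k*np.pi)*Ro.from_euler("x",np.pi)
        q=manip.inverse_kinematics(tcp,Rt.as_rotvec())
        if q is not None: print(tilt,hd,k,np.array(q))
```

```text
top
rack-local -0.0006412414362292366 -0.08050741682205338 -0.003981840572844245 0.1261713898611268
rack-local 0.0001744916697253721 0.030456069322294978 -0.01086983999846812 0.18416963607687367
rack-local -0.19630175793724242 -0.17377825104057082 -1.8232598835295166 0.3252089884193573
rack-local -0.0034379295695723825 0.09067929464965219 -0.000381889568988214 0.13656503052773322
rack-local -0.001973546972564037 -0.025231590628115568 -0.007271223592847709 0.169684466973162
pan [ 0.5153 -0.2129 -1.635 ] 0.09706495774607231
pan [array([ 0.5174, -0.2133,  0.003 ])]
pan_lip [array([ 0.5121, -0.2895,  0.006 ])]
side
rack-local -0.00027078264452794123 0.08549672789161178 -0.005382892019694857 0.13219419269179705
rack-local 0.0015316917311265265 -0.08438442675369505 -0.009543079132059248 0.16651923927465723
rack-local 0.0023701615104422596 -0.029284080790811552 -0.009602984832161598 0.11077559912854029
rack-local 0.0033188674818879675 0.025468004679589238 -0.007673122347567882 0.21396636725872895
rack-local -0.05362832278686794 -0.6018590802311347 -1.0000815002191434 2.2811714429361487
pan 
[... 1268 characters left out ...]
1.8168  2.8964]
0.5 -0.6 -1 [-0.8448  0.1779  1.6325 -0.1201  1.8168  2.8964]
0.95 -1.6 0 [-0.9642  0.4351  1.3897  0.5862  2.0798  0.7185]
0.95 -1.6 1 [-0.9642  0.4351  1.3897  0.5862  2.0798 -2.4231]
0.95 -1.6 -1 [-0.9642  0.4351  1.3897  0.5862  2.0798 -2.4231]
0.95 -1.2 0 [-0.902   0.4947  1.3094  0.3099  2.2421  0.3734]
0.95 -1.2 1 [-0.902   0.4947  1.3094  0.3099  2.2421 -2.7682]
0.95 -1.2 -1 [-0.902   0.4947  1.3094  0.3099  2.2421 -2.7682]
0.95 -0.9 0 [-0.8516  0.5159  1.2804  0.0525  2.2941  0.0629]
0.95 -0.6 0 [-0.8009  0.5149  1.2816 -0.2145  2.2739 -0.2579]
0.95 -0.6 1 [-0.8009  0.5149  1.2816 -0.2145  2.2739  2.8837]
0.95 -0.6 -1 [-0.8009  0.5149  1.2816 -0.2145  2.2739  2.8837]
```

View pics/pan.png

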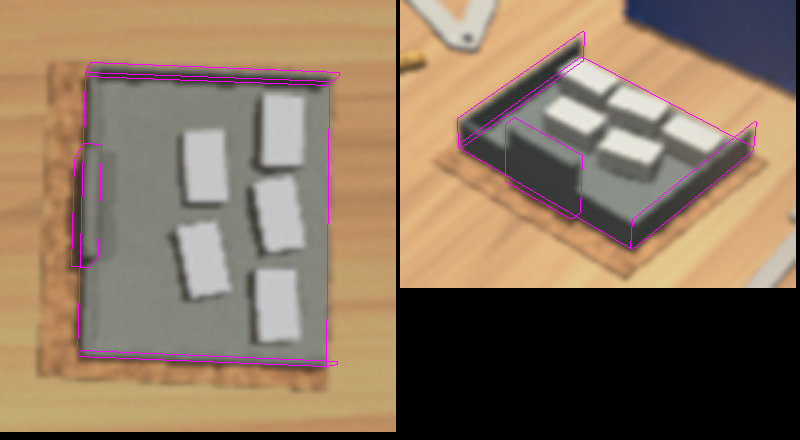

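Pan fit is good: (0.516, -0.215, yaw -1.632), with five offcuts in it and the plate on the +y side at crop (88,205). I'll pick it up and check.

```bash
cat >> h.py <<'E'
PN=np.array([.516,-.215,-1.632]); GRIP=np.array([-.070,0,.043])  # tcp in pan frame
def pan_tcp(o,hd,tilt=0,tcp=GRIP):
    """tcp pose that puts the pan's origin at o"""
    Rp=Ro.from_euler("z",hd)*Ro.from_euler("y",tilt)
    return np.array(o)+Rp.apply(tcp),(Rp*Ro.from_euler("z",np.pi/2)*Ro.from_euler("x",np.pi)).as_rotvec()
E
python3 - <<'E'
from h import *
P,o=pan_tcp([PN[0],PN[1],.003],PN[2])
manip.grip(.45)
manip.reach(P+[0,0,.10],o)
print(manip.move_l(P,v=.1,until_force=8),manip.get_obs()["position"]-P)
manip.grip(0,60);ob=manip.get_obs();print(ob["width"]*95,ob["gripper_force"])
manip.move_l(P+[0,0,.165],v=.08);ob=manip.get_obs();print(ob["force"],ob["t"],ob["position"])
g=np.zeros((560,640,3),np.uint8)
p=eyes.snapshot("top");q=eyes.snapshot("side")
g[:280,:]=cv2.resize(p["pixels"][150:318,256:640],(640,280));g[280:]=cv2.resize(q["pixels"][100:310,200:640],(640,280)) 
cv2.imwrite("pics/lift.png",g[:,:,::-1])
E
```

```text
False [ 0.0007 -0.0003  0.0009]
9.58684401412982 59.99203562736511
[ 0.6168  0.2601 -4.4326] 63.725 [ 0.52   -0.145   0.2105]
```

View pics/lift.png

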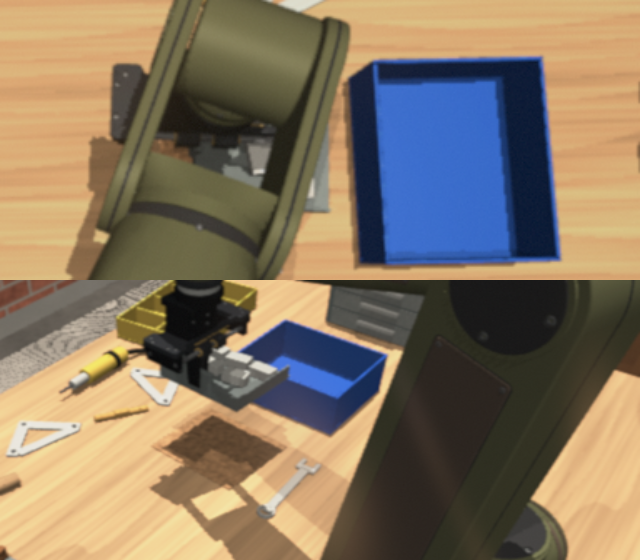

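The pan is held level with the offcuts still in it (side crop (225,375)), and the bare mat shows below at (220,450). Now over the bin to pour, measuring the mat meanwhile.

```bash
cat > pour.py <<'E'
from h import *
hd=PN[2];L0=np.array([.489,-.437,.145]);L=L0
u=np.array([np.cos(hd),np.sin(hd),0])
def pose(t):
    Rp=Ro.from_euler("z",hd)*Ro.from_euler("y",t)
    return pan_tcp(L-Rp.apply([.075,0,.003]),hd,t)
P,o=pose(0)
c=manip.get_obs()["position"]
manip.move_l([P[0],c[1],max(P[2],c[2])],v=.12,ori=o)
manip.move_l([P[0],P[1],max(P[2],c[2])],v=.12)
manip.move_l(P,v=.1)
for t in np.arange(.1,1.01,.1):
    P,o=pose(t);manip.move_l(P,v=.05 if t<.8 else .06,ori=o)
manip.pause(.6)
print(manip.get_obs()["t"],manip.get_obs()["force"])
p=eyes.snapshot("top");q=eyes.snapshot("side")
g=np.zeros((560,640,3),np.uint8)
g[:280,:]=cv2.resize(p["pixels"][150:318,256:640],(640,280));g[280:]=cv2.resize(q["pixels"][100:310,200:640],(640,280)) 
cv2.imwrite("pics/pour.png",g[:,:,::-1])
for s in(p,q):
    for r in spotter.regions_of("offcut1",s): print("off",r["score"],r["position"],r["mask"].sum(),at_z(s,r["position"],.02))
    for r in spotter.regions_of("mat",s)[:2]:
        print("mat",r["score"],r["mask"].sum(),*fit_poly(s,r["mask"],[box(-.085,.085,-.095,.095,0,.003)],[.516,-.205,-1.632]))
E
python3 pour.py
```

```text
70.8917 [-0.0411 -0.2829 -2.3573]
off 0.55 [533.4, 262.4] 61 [ 0.4591 -0.495   0.02  ]
off 0.55 [508.8, 237.1] 186 [ 0.5134 -0.4481  0.02  ]
mat 0.91 6976 [ 0.5128 -0.2049 -1.6439] 0.045856943694909155
mat 0.28 1035 [ 1.3813 -0.321  -3.1164] 1.0
off 0.69 [399.6, 167.8] 107 [ 0.5376 -0.4944  0.02  ]
off 0.42 [409.0, 175.2] 53 [ 0.495  -0.4788  0.02  ]
mat 0.97 2771 [ 0.5161 -0.2105 -1.639 ] 0.11692246729077771
```

View pics/pour.png

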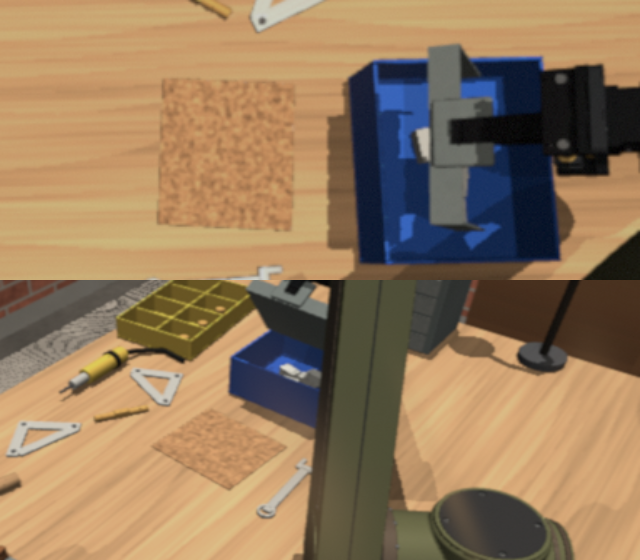

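```bash
cat > pour2.py <<'E'
from h import *
hd=PN[2];L=np.array([.489,-.437,.145])
def pose(t):
    Rp=Ro.from_euler("z",hd)*Ro.from_euler("y",t)
    return pan_tcp(L-Rp.apply([.075,0,.003]),hd,t)
P,o=pose(1.15);manip.move_l(P,v=.06,ori=o);manip.pause(.4);print(manip.get_obs()["force"])
for t in(.8,.4,0.):
    P,o=pose(t);manip.move_l(P,v=.12,ori=o)
manip.move_l(P+[0,0,.07],v=.15)
X,o=pan_tcp([.5145,-.2077,.003],-1.636)
manip.move_l([X[0],X[1],P[2]+.07],v=.15,ori=o)
manip.pause(.3);print(manip.get_obs()["force"],manip.get_obs()["t"])
p=eyes.snapshot("top");q=eyes.snapshot("side")
g=np.zeros((560,640,3),np.uint8)
g[:280,:]=cv2.resize(p["pixels"][150:318,256:640],(640,280));g[280:]=cv2.resize(q["pixels"][100:310,200:640],(640,280)) 
cv2.imwrite("pics/empty.png",g[:,:,::-1])
E
python3 pour2.py
```

```text
[ 1.0868  0.0132 -2.3076]
[ 0.8369 -0.9919 -1.742 ] 76.1083
```

View pics/empty.png

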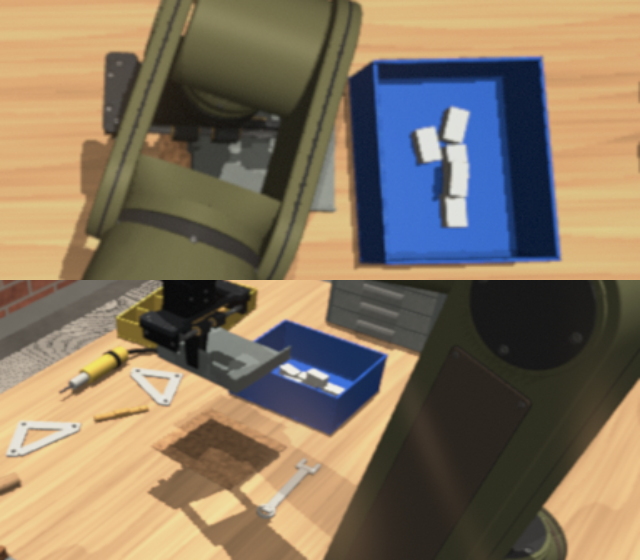

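All five offcuts are in the bin ((428,145), (456,125), (457,157), (458,180), (456,212)) and the pan is empty. Setting it down.

```bash
cat > put.py <<'E'
from h import *
X,o=pan_tcp([.5145,-.2077,.003],-1.636)
manip.move_l(X+[0,0,.02],v=.12)
print(manip.move_l(X-[0,0,.004],v=.03,until_force=4),manip.get_obs()["position"]-X)
manip.grip(.45);P=manip.get_obs()["position"]
manip.move_l([P[0],P[1],.2],v=.15)
manip.reach([.25,-.5,.3],down(-1.2))
g=np.zeros((600,800,3),np.uint8)
for c in("top","side"):
    p=eyes.snapshot(c)
    m=spotter.regions_of("pan",p)[0]["mask"].astype(np.uint8)
    m=cv2.morphologyEx(m,cv2.MORPH_CLOSE,np.ones((9,9)))
    print(c,"pan",*fit_poly(p,m,PAN,[.5145,-.2077,-1.636]),"want top(.5128,-.2049) side(.5161,-.2105)")
    for f in files(p,.0118):
        d=f[:2]-RK[:2];cs,sn=np.cos(RK[2]),np.sin(RK[2])
        print("rack-local",cs*d[0]+sn*d[1],-sn*d[0]+cs*d[1],f[2]-RK[2],f[3])
    i=0 if c=="top" else 300
    g[i:i+300,:400]=cv2.resize(p["pixels"],(400,300))
    x,y=(335,175) if c=="top" else (290,170)
    g[i:i+300,400:]=cv2.resize(p["pixels"][y:y+105,x:x+140],(400,300),interpolation=cv2.INTER_CUBIC) if c=="side" else cv2.resize(p["pixels"][y:y+120,x:x+160],(400,300),interpolation=cv2.INTER_CUBIC)
cv2.imwrite("pics/end.png",g[:,:,::-1]);print(manip.get_obs()["t"])
E
python3 put.py
```

```text
True [-0.0003  0.0001  0.    ]
top pan [ 0.5128 -0.2064 -1.6316] 0.048071418976865295 want top(.5128,-.2049) side(.5161,-.2105)
rack-local 0.0009654378575062147 0.030273954901868984 -0.0005825977723513398 0.13703682815408044
rack-local -0.004095816272821733 0.09104937603226061 -0.007523908858645192 0.12383595436324392
rack-local -0.0026304701746557337 -0.07903445117950973 0.013042980333468887 0.2850481925053486
rack-local 0.21210850415538307 -0.3726430221343183 -1.8571176542745276 0.7881404587978982
rack-local -0.0024797533734640127 -0.025120301071463718 -0.011525179049332576 0.15100359670495417
side pan [ 0.515  -0.2107 -1.608 ] 0.07250149473393735 want top(.5128,-.2049) side(.5161,-.2105)
rack-local 0.00014596880051024165 -0.029035345484887076 -0.012283762908493798 0.12868703036770263
rack-local 0.0008683038616629909 -0.08500179362673387 -0.007722621977111807 0.1710308335187795
rack-local 0.0005444458106783354 0.08523589163552611 -0.016366174164708314 0.23664930334984965
rack-local -0.014467930605876145 -0.8182531731484665 1.4061251494021223 0.88482189460415
82.5083
```

View pics/end.png

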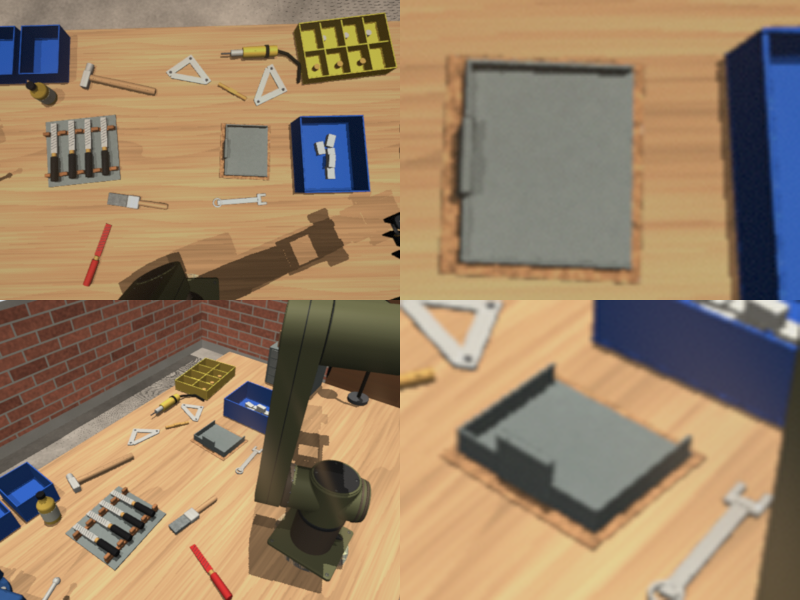

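The pan lies flat and centred on its mat, within about 2 mm. All four files are in the rack, the offcuts are in the bin, and the rest of the bench is undisturbed. Handing in.

```bash
python3 -c "
from workcell import job_done
print(job_done())"
```

```text
the job is handed in; nothing more can be done
None
```

The job is handed in, with no verdict returned: all four files are seated in the rack with handles towards the robot, all five offcuts are in the bin, and the empty pan is flat on the middle of its mat (about 83 s of robot time).

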